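Find the bored end of a shoe-tree block by feel

TASK

Pick up the wooden shoe-tree block from the blue rest and find its bored end by feel: stand it upright over the sprung brass test pin with the pin in the mouth of its lower end and press gently until the pin gives several millimetres, noting how far the block came down (never push the pin to the bottom of its travel). Then, turning the block over if need be, hold it upright with the deep bore facing up, about 20 cm above the counter, and finish while still holding it there, motionless. Leave the other block on the white rest, the tin, the brush and the jar alone.

Things in the scene. Friction and masses are not known exactly. Their poses are not given: they have to be found in the camera images.
- block_a: wooden heel block, 44 x 44 x 70 mm, 60 to 150 g. Origin: centre; x axis: along its length. Each end has a 16 mm wide black-lined round mouth on the axis: one is the bore, 28 mm deep, the other a recess 5 mm deep. The sign of x does not tell which is which (the two blocks differ): feel it on the pin. Starts lying centred across one of the rests, axis 52 mm above the counter, within 0.5 rad of the y direction
- block_b: wooden heel block, 44 x 44 x 70 mm, 60 to 150 g. Origin: centre; x axis: along its length. Each end has a 16 mm wide black-lined round mouth on the axis: one is the bore, 28 mm deep, the other a recess 5 mm deep. The sign of x does not tell which is which (the two blocks differ): feel it on the pin. Starts lying centred across one of the rests, axis 52 mm above the counter, within 0.5 rad of the y direction
- rest_blue_top (a point): middle of the top of the blue rest, 30 mm above the counter: a fixed round pedestal 34 mm across, blue top, on a flat blue foot 90 mm across, 6 mm high. A block can be laid back across it, centred, and taken again with the hand leaning the other way. Blue and white rest may change sides
- rest_white_top (a point): middle of the top of the white rest, same shape as the blue one with white top and foot; the spare block lies there and stays there
- stand: test stand: fixed grey foot 84 mm across, 10 mm high, with a sleeve 22 mm across up to 40 mm above the counter, in which the sprung pin stands; origin under its centre
- pin_top (a point): tip of the upright brass test pin, 8 mm across, 78 mm above the counter when free (38 mm out of its sleeve); sinks with the pin. With the pin in the 28 mm bore the block's lower end is 50 mm above the counter when the pin starts to give, in the 5 mm recess 73 mm
- pin (a joint): how far the pin is pressed down, m: 0 free, 0.020 bottomed. Its spring needs about 1.4 N to start and 0.2 N more per mm (5.4 N at the bottom). In the bore the block's end meets the sleeve once the pin is down 10 mm; a press of 4 to 7 mm is right
- polish_tin: closed polish tin, green with yellow lid, 75 mm across, 24 mm high; origin under its centre; bystander
- brush: small hand brush lying on the counter beyond the rests, along y; bystander
- cream_jar: white jar of shoe cream with black cap, 60 mm across, 60 mm high; origin under its centre; bystander

How it is judged:
On the way:
1. the block from the blue rest is pressed upright onto the test pin, the pin in its mouth and down by at least 3 mm ((((value of joint pin above 0.003 m and contact force between block_a and stand above 0.3 N and horizontal distance between block_a and pin_top below 0.01 m and (angle between block_a's own x axis and vertical below 0.2 rad or angle between block_a's own x axis and vertical above 2.9416 rad)) and (horizontal distance between block_b and rest_white_top below 0.02 m and height (world z) of block_b below 0.06 m and contact force between block_b and the fingers below 0.05 N)) or ((value of joint pin above 0.003 m and contact force between block_b and stand above 0.3 N and horizontal distance between block_b and pin_top below 0.01 m and (angle between block_b's own x axis and vertical below 0.2 rad or angle between block_b's own x axis and vertical above 2.9416 rad)) and (horizontal distance between block_a and rest_white_top below 0.02 m and height (world z) of block_a below 0.06 m and contact force between block_a and the fingers below 0.05 N)))), for 0.1 s.
At the end, for the whole second after the job is handed in: the block from the blue rest is held still in the fingers, deep bore facing up within 14 degrees (core z points out of the bore), its centre over 140 mm above the counter; the other block lies untouched on the white rest within 20 mm of its middle ((((angle between core_a's own z axis and vertical below 0.25 rad and height (world z) of block_a above 0.14 m and contact force between block_a and the fingers above 1 N and linear speed of block_a below 0.03 m/s and angular speed of block_a below 0.2 rad/s) and (horizontal distance between block_b and rest_white_top below 0.02 m and height (world z) of block_b below 0.06 m and contact force between block_b and the fingers below 0.05 N)) or ((angle between core_b's own z axis and vertical below 0.25 rad and height (world z) of block_b above 0.14 m and contact force between block_b and the fingers above 1 N and linear speed of block_b below 0.03 m/s and angular speed of block_b below 0.2 rad/s) and (horizontal distance between block_a and rest_white_top below 0.02 m and height (world z) of block_a below 0.06 m and contact force between block_a and the fingers below 0.05 N)))); the arm keeps its last pose, push and grip.
It fails at once if the test pin is pressed with more than 15 N or bottomed (19 mm) (contact force between any of block_a, block_b and stand above 15 N or value of joint pin above 0.019 m).
It fails at once if the tin, brush or jar is moved by more than 20 mm (distance of any of polish_tin, brush, cream_jar from where it was at the start of the episode above 0.02 m).
It also fails if it takes over 64 s, if anything falls off the work surface, if the arm or the gripper's body presses on something with over 40 N, if the wrist force passes 120 N, or if a joint passes its speed limit or range.

ROBOT

A 6-joint arm with a two-finger parallel gripper is mounted at the origin on the work surface. World frame = base frame: x ahead of the robot, y to its left, z up, the work surface at z = 0. Lengths are in m, angles in rad, forces in N, time in s.
With the tool pointing down it reaches from about 0.35 to 0.95 m from the base axis. Payload 17.4 kg.
Tool frame: the origin (TCP) lies midway between the tips of the shut fingers; the grasp point (between the pads) lies 19 mm behind it (ctrl.grip_point_offset is the distance from the TCP to the grasp point, in m); z points along the fingers, y is the direction in which the jaws open and shut (so a half turn about z gives the same grasp; the last joint's range is limited). The gripper opens to 93 mm and grips with 3 to 60 N. Pads are 15 mm wide; open, the fingers measure 128 mm over their backs; the gripper's body (75 mm by 188 mm) begins 65 mm behind the grasp point.
Start: joints at [-1.161, 0.116, 1.442, -0, 1.584, -0.038], TCP at [0.292, -0.608, 0.219] pointing down, gripper open.
Joint ranges: [-2.83, 2.83], [-0.83, 2.19], [0.07, 2.5], [-1.14, 4.28], [0.01, 3], [-2.97, 2.97]. Speed limits (rad/s): [1.89, 1.89, 2.22, 3.14, 3.14, 3.14].

INTERFACE

Orientations are given as a unit quaternion [x, y, z, w].
In Python, from workcell import read_state, eyes, order, nets, ctrl gives the robot as it stands. The module is installed in compiled form; this text tells all that it offers.
- The arm moves only by the tool arm_command, never from a script. Its argument "moves" is a list that holds one entry, the list of rows, each a list of 5 numbers: the finger opening in mm, from 0 to 93, then the shift along the tool's x, y, z normalised to -1 to 1, where 1 is 0.05 m, then the turn about the tool's z normalised to -1 to 1, where 1 is 8 degrees. In form: [[[jaw, x, y, z, twist], ...]]. A call has 1 to 5 rows; each row shifts and turns the commanded pose from where the row before left it, along the tool's axes as they then stand; what a row does not reach is not made up. A row lasts 1/8 s, in which the tool goes at most 62.5 mm and 10.7 degrees, less where a joint would pass 70% of its speed; a pose out of reach is approached as far as the arm can. A call with a number of a shift or a turn outside -1 to 1 is refused whole. A call with a gripper value outside its range is refused whole. The fingers move at their own pace and stop on an object; "newtons" is the grip in N (left out, the last holds). Time passes only in rows, so rows that do not move let the fingers close. It gives the time, the measured TCP pose, the force and the opening at its end, in the units of the state.
- read_state(): the state, without advancing time (a new reading comes with each control period).
- eyes.read_camera(name): name is "scene" or "side" or "wrist"; returns the picture (480x640x3 uint8, red, green, blue); there is no depth.
- eyes.get_calibration(name): a dict with "K" (3x3 intrinsics, pixels), "view" (4x4, takes a point from world to camera coordinates). Camera axes: x right, y down, z forward; pixel columns grow to the right and rows downward; lengths in m; the calibration is good to about 2 mm. The wrist camera is an equidistant fisheye: a pixel r from the principal point sees the ray r / f radians off the axis. A picture is of the moment at which its call begins: read the wrist's pose just before it. get_calibration takes no time and is no camera call; for the wrist camera it gives the pose at the moment of the call.
- order.close_job(): hands the job in, once; it reports no verdict.
Trained networks look in the newest picture that a camera, given by its name, has taken for a name from the list of things; names that differ only in an ending like _2 or _b are one class to them, and where a whole thing is asked for, a point or a joint stands for the part that bears it (a point fixed in the world has none). Each returns a list of dicts, best first, with "score" (0 to 1); they miss things now and then, are a little off and sometimes report something else, mostly with a low value. They report only what shows in the picture. A call takes as long as a camera call.
- nets.spot_in(thing, camera): "point" ([x, y, z] in m, in the coordinates of the camera as it stood for that picture, good to about 4 mm: the middle of the surface that is visible of it).
- nets.cut_out(thing, camera): "region" (480x640 bool, what is visible of it).
The state is a dict: "time": time; "joint_pos": joint angles; "joint_vel": joint speeds; "effort": joint torques, N m; "tcp_pos": TCP position; "eef_rot": TCP orientation; "contact_force": force on the tool from outside, world axes, zero at the start; "torque": the same for the moment, N m; "gripper_width": finger opening in m.
Only numpy, scipy, OpenCV 4.12 (cv2) and the standard library are available. Lean on these libraries where they do the work, as an engineer would, in place of code of your own. Each camera call takes 0.05 s, during which the arm holds its last target. There are 200 camera calls.

## Working session

There is one attempt and no reset: what is moved stays moved. The work goes in short steps, Python scripts to look and compute and a tool call to move; the robot and the scene stay as the last step left them, time stands still between calls to the robot, and variables do not carry over. Pictures are saved under pics/ and viewed, about 8 in all and at most 12, crops included, and the job is handed in when it is done.

Besides the shell and the picture viewer there is one more tool, called after ">>>" by a JSON object that holds its "api" and its "payload". arm_command: Moves the arm, as the interface text tells. Its arguments: {"type":"object","properties":{"moves":{"type":"array","items":{"type":"array","items":{"type":"array","items":{"type":"number"}}}},"newtons":{"type":"number"}},"required":["moves"]}

```bash
mkdir -p pics; cat > h.py <<'E'
import numpy as np, cv2
from workcell import read_state, eyes, order, nets, ctrl
from scipy.spatial.transform import Rotation as R
def snap(n): return eyes.read_camera(n)
def save(im,f): cv2.imwrite('pics/'+f,im[:,:,::-1])
def w(cam,p):
    V=np.array(eyes.get_calibration(cam)['view']); return (np.linalg.inv(V)@np.r_[p,1])[:3]
def st():
    s=read_state(); r=R.from_quat(s['eef_rot']).as_matrix()
    print('t',round(s['time'],2),'tcp',np.round(s['tcp_pos'],4),'F',np.round(s['contact_force'],2),'w',round(s['gripper_width'],4)); return s,r
def ray(cam,u,v):  # pinhole world ray
    c=eyes.get_calibration(cam);V=np.linalg.inv(np.array(c['view']));d=np.linalg.inv(np.array(c['K']))@[u,v,1.];return V[:3,3],V[:3,:3]@d
def onz(cam,u,v,z):
    o,d=ray(cam,u,v);return o+d*(z-o[2])/d[2]
E
python3 - <<'E'
from h import *
s,r=st();print(r.round(3),s['joint_pos'])
ims=[]
for c in('scene','side'):
    im=snap(c);ims.append(im)
    for t in('block_a','rest_blue_top','rest_white_top','stand','pin_top','polish_tin','brush','cream_jar'):
        try:
            for d in nets.spot_in(t,c)[:3]:print(c,t,round(d['score'],2),w(c,d['point']).round(3))
        except Exception as e:print(t,e)
save(np.vstack(ims)[::1],'a.png')
cv2.imwrite('pics/a.png',cv2.resize(np.hstack(ims),(800,300))[:,:,::-1])
save(ims[0],'scene0.png');save(ims[1],'side0.png')
E
```

```text
t 0.0 tcp [ 0.2922 -0.6083  0.2179] F [-0.42  0.38 -0.56] w 0.0929
[[ 0.901  0.433 -0.   ]
 [ 0.433 -0.901  0.001]
 [ 0.    -0.001 -1.   ]] [-1.16080729e+00  1.16478707e-01  1.44226670e+00 -2.48218442e-05
  1.58396043e+00 -3.77879656e-02]
scene block_a 0.89 [0.575 0.159 0.064]
scene block_a 0.65 [ 0.576 -0.274  0.075]
scene rest_blue_top 0.61 [0.574 0.157 0.004]
scene rest_blue_top 0.23 [0.529 0.022 0.058]
scene rest_white_top 0.66 [ 0.579 -0.277  0.006]
scene stand 0.65 [0.53  0.017 0.012]
scene pin_top 0.61 [0.528 0.017 0.057]
scene polish_tin 0.59 [0.747 0.169 0.025]
scene brush 0.72 [ 0.7   -0.134  0.015]
scene cream_jar 0.96 [0.731 0.285 0.038]
side block_a 0.6 [0.558 0.187 0.077]
side block_a 0.59 [ 0.557 -0.248  0.07 ]
side rest_blue_top 0.71 [0.563 0.194 0.004]
side rest_white_top 0.97 [ 0.562 -0.248  0.006]
side stand 0.74 [0.524 0.036 0.008]
side pin_top 0.39 [0.525 0.028 0.065]
side polish_tin 0.88 [0.739 0.185 0.021]
side brush 0.65 [ 0.686 -0.125  0.019]
side brush 0.5 [ 0.557 -0.25   0.069]
side cream_jar 0.65 [0.719 0.32  0.056]
```

View pics/scene0.png

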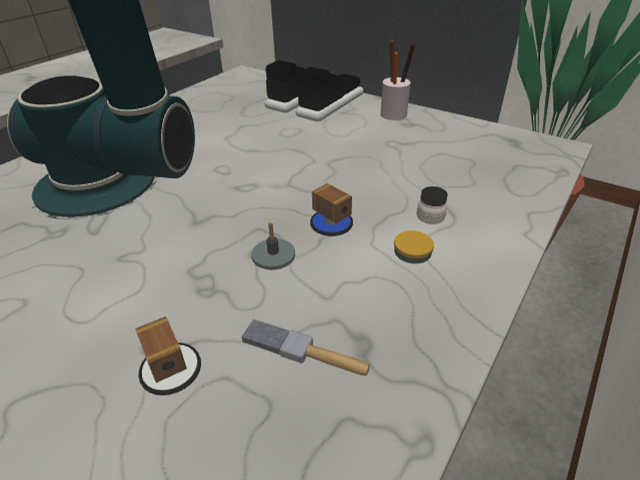

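View pics/side0.png

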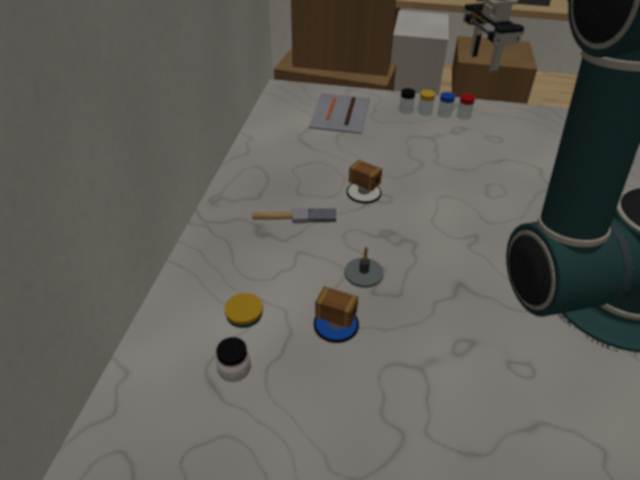

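>>> {"api": "arm_command", "payload": {"moves": [[[93,0.8,-0.88,0,0],[93,0.8,-0.88,0,0],[93,0.8,-0.88,0,0],[93,0.8,-0.88,0,0],[93,0.8,-0.88,0,0]]]}}

```text
time: 1.52
tcp_pos: [0.3774, -0.3218, 0.2188]
eef_rot: [0.975, 0.222, 0.0, 0.0]
contact_force: [0.4, -0.7, 0.1]
gripper_width: 0.0929
```

>>> {"api": "arm_command", "payload": {"moves": [[[93,0.8,-0.88,0,0],[93,0.8,-0.88,0,0],[93,0.8,-0.88,0,0],[93,0.8,-0.88,0,0],[93,0.8,-0.88,0,0]]]}}

```text
time: 2.15
tcp_pos: [0.4625, -0.0367, 0.219]
eef_rot: [0.975, 0.222, 0.0, 0.0]
contact_force: [0.6, -1.1, -0.3]
gripper_width: 0.0928
```

>>> {"api": "arm_command", "payload": {"moves": [[[93,0.8,-0.88,0,0],[93,0.8,-0.88,0,0],[93,0,0,0,-1],[93,0,0,0,-1],[93,0,0,0,-1]]]}}

```text
time: 2.78
tcp_pos: [0.4963, 0.0756, 0.2187]
eef_rot: [0.906, 0.422, -0.0, 0.0]
contact_force: [0.0, 0.1, 1.0]
gripper_width: 0.093
```

>>> {"api": "arm_command", "payload": {"moves": [[[93,0,0,0,-1],[93,0,0,0,-1],[93,0,0,0,-1],[93,0,0,0,-1],[93,0,0,0,-1]]]}}

```text
time: 3.4
tcp_pos: [0.4963, 0.0753, 0.2188]
eef_rot: [0.708, 0.707, 0.0, 0.0]
contact_force: [0.2, 0.8, 0.3]
gripper_width: 0.0935
```

```bash
python3 - <<'E'
from h import *
s,r=st();print(r.round(3),s['joint_pos'])
c=eyes.get_calibration('wrist');V=np.linalg.inv(np.array(c['view']));print(np.array(c['K']).round(1),V.round(3))
im=snap('wrist');save(im,'w1.png')
for t in('block_a','rest_blue_top','stand','pin_top'):
    for d in nets.spot_in(t,'wrist')[:2]:print(t,round(d['score'],2),(V@np.r_[d['point'],1])[:3].round(3))
E
```

```text
t 3.4 tcp [0.4963 0.0753 0.2188] F [0.24 0.76 0.31] w 0.0935
[[ 0.001  1.     0.   ]
 [ 1.    -0.001 -0.   ]
 [-0.     0.    -1.   ]] [ 9.97705063e-02 -2.67469285e-01  1.80358682e+00 -2.09269717e-05
  1.60527226e+00  1.01161618e-01]
[[371.6   0.  318.6]
 [  0.  371.6 238. ]
 [  0.    0.    1. ]] [[ 1.    -0.002  0.001  0.497]
 [-0.002 -0.96  -0.28   0.152]
 [ 0.001  0.28  -0.96   0.385]
 [ 0.     0.     0.     1.   ]]
block_a 0.91 [0.558 0.172 0.072]
block_a 0.68 [0.524 0.03  0.07 ]
rest_blue_top 0.85 [0.548 0.151 0.011]
stand 0.97 [0.526 0.032 0.008]
pin_top 0.64 [0.523 0.028 0.071]
```

View pics/w1.png

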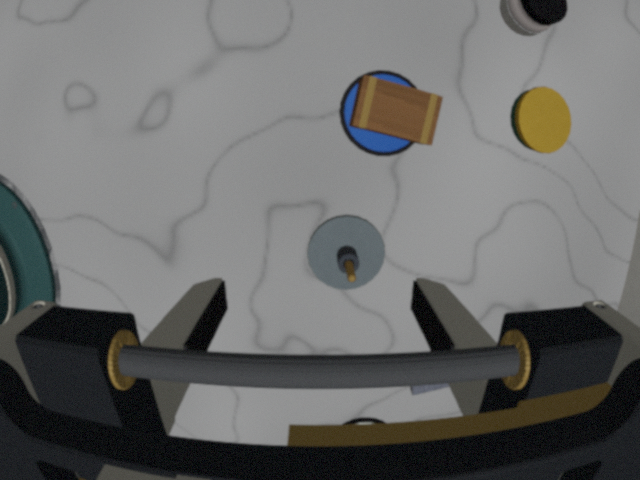

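```bash
cat >> h.py <<'E'
def wz(u,v,z,V=None):
    c=eyes.get_calibration('wrist');K=np.array(c['K']);V=np.linalg.inv(np.array(c['view'])) if V is None else V
    a=np.array([u-K[0,2],v-K[1,2]]);r=np.hypot(*a);th=r/K[0,0];d=np.r_[a/r*np.sin(th),np.cos(th)]
    d=V[:3,:3]@d;o=V[:3,3];return o+d*(z-o[2])/d[2]
E
python3 - <<'E'
from h import *
P=[wz(u,v,.074) for u,v in((365,76),(441,96),(433,144),(352,127))]
print(np.round(P,3),np.mean(P,0)); 
for i in range(4):
    d=(P[(i+1)%4]-P[i])[:2];print(np.hypot(*d),np.degrees(np.arctan2(d[1],d[0])))
print('rest',wz(383,112,.006),'standfoot',wz(346,252,.01),'pin',wz(351,277,.078))
im=cv2.imread('pics/w1.png')[50:170,310:480];cv2.imwrite('pics/w1c.png',cv2.resize(im,None,fx=4,fy=4,interpolation=2))
E
```

```text
[[0.537 0.2   0.074]
 [0.602 0.186 0.074]
 [0.596 0.144 0.074]
 [0.526 0.157 0.074]] [0.5649856  0.17173365 0.074     ]
0.06718075790513786 -11.981155911384121
0.04259699331480041 -99.12516114216403
0.0711496065749264 169.7817032196352
0.0447695630057128 75.69827488896559
rest [0.56331198 0.17364885 0.006     ] standfoot [0.52589234 0.02687828 0.01      ] pin [0.52556041 0.02597765 0.078     ]
```

View pics/w1c.png

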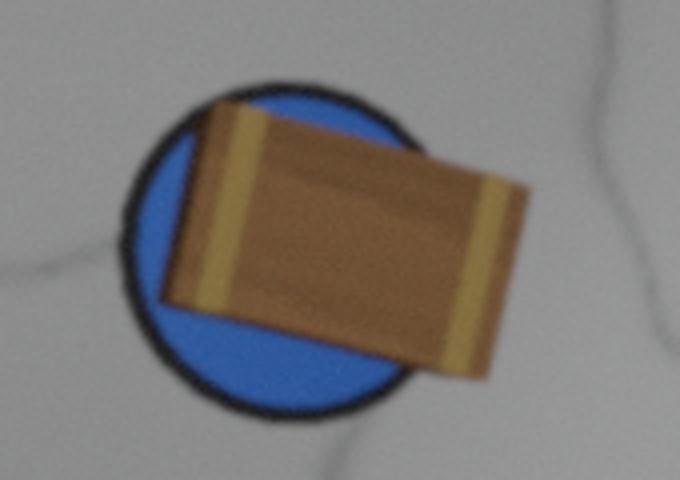

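>>> {"api": "arm_command", "payload": {"moves": [[[93,0.685,0.269,0,0],[93,0.685,0.269,0,0],[93,0.685,0.269,0,0],[93,0,0,0,-0.975],[93,0,0,0,-0.975]]]}}

```text
time: 4.28
tcp_pos: [0.5373, 0.1783, 0.2184]
eef_rot: [0.606, 0.795, -0.0, -0.0]
contact_force: [-0.1, 0.1, 0.5]
gripper_width: 0.0933
```

>>> {"api": "arm_command", "payload": {"moves": [[[93,0,0,0,-0.975],[93,0,0,0,-0.975],[93,0,0,0,-0.975],[93,0,0,0,-0.975],[93,0,0,0,-0.975]]]}}

```text
time: 4.9
tcp_pos: [0.5373, 0.1778, 0.2186]
eef_rot: [0.306, 0.952, 0.0, 0.0]
contact_force: [1.1, 0.4, 0.2]
gripper_width: 0.0926
```

>>> {"api": "arm_command", "payload": {"moves": [[[93,0,0,0,-0.975],[93,0,0,0,-0.975],[93,0,0,0,-0.975],[93,0,0,0.8,0],[93,0,0,0,0]]]}}

```text
time: 5.52
tcp_pos: [0.5362, 0.1775, 0.1762]
eef_rot: [0.109, 0.994, -0.001, -0.002]
contact_force: [0.3, 0.5, -0.6]
gripper_width: 0.093
```

```bash
python3 - <<'E'
from h import *
s,r=st();print(r.round(3),s['joint_pos'])
c=eyes.get_calibration('wrist');V=np.linalg.inv(np.array(c['view']))
im=snap('wrist');save(im,'w2.png')
for d in nets.cut_out('block_a','wrist')[:2]:
    m=np.array(d['region']);ys,xs=np.nonzero(m);box=cv2.minAreaRect(np.c_[xs,ys].astype(np.float32));print(d['score'],m.sum(),box)
    P=[wz(u,v,.074,V) for u,v in cv2.boxPoints(box)];print(np.round(P,3),np.mean(P,0).round(4))
E
```

```text
t 5.53 tcp [0.5362 0.1775 0.1762] F [ 0.27  0.47 -0.59] w 0.093
[[-0.976  0.216 -0.004]
 [ 0.216  0.976 -0.001]
 [ 0.004 -0.002 -1.   ]] [ 2.74527927e-01 -1.07268494e-01  1.73427733e+00  2.39623548e-05
  1.51893560e+00 -1.07872088e+00]
0.73 5414 ((322.0, 263.5), (95.0, 58.0), 90.0)
[[0.516 0.161 0.074]
 [0.525 0.203 0.074]
 [0.603 0.188 0.074]
 [0.593 0.143 0.074]] [0.5592 0.1739 0.074 ]
0.53 180 ((3.5, 310.0), (30.0, 7.0), 90.0)
[[ 0.525 -0.179  0.074]
 [ 0.527 -0.165  0.074]
 [ 0.561 -0.191  0.074]
 [ 0.56  -0.205  0.074]] [ 0.543 -0.185  0.074]
```

View pics/w2.png

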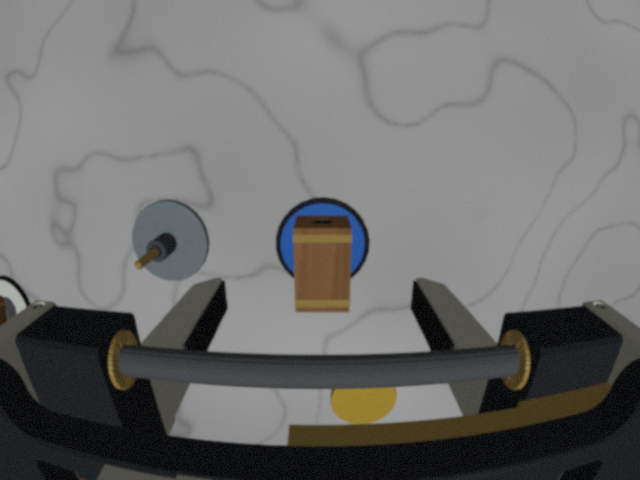

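>>> {"api": "arm_command", "payload": {"moves": [[[93,0,0,0.95,0],[93,0,0,0.95,0],[93,0,0,0.95,0],[93,0,0,0,0],[36,0,0,0,0]]], "newtons": 3}}

```text
time: 6.25
tcp_pos: [0.5386, 0.1782, 0.039]
eef_rot: [0.108, 0.994, 0.001, 0.001]
contact_force: [-0.6, 0.4, 0.7]
gripper_width: 0.0867
```

>>> {"api": "arm_command", "payload": {"moves": [[[36,0,0,0,0],[36,0,0,0,0],[36,0,0,0,0],[36,0,0,0,0]]]}}

```text
time: 6.75
tcp_pos: [0.5373, 0.1778, 0.0364]
eef_rot: [0.108, 0.994, 0.0, 0.0]
contact_force: [-0.4, 0.4, 0.2]
gripper_width: 0.0472
```

```bash
python3 - <<'E'
from h import *
s,r=st();print(r.round(3))
E
```

```text
t 6.75 tcp [0.5373 0.1778 0.0364] F [-0.45  0.38  0.17] w 0.0472
[[-0.977  0.214  0.   ]
 [ 0.214  0.977  0.   ]
 [-0.     0.    -1.   ]]
```

>>> {"api": "arm_command", "payload": {"moves": [[[36,0,0,0,0],[36,0,0,0,0],[36,0,0,-0.2,0],[36,0,0,-0.2,0],[36,0,0,-0.2,0]]]}}

```text
time: 7.38
tcp_pos: [0.5374, 0.1779, 0.0672]
eef_rot: [0.107, 0.994, 0.0, 0.0]
contact_force: [-0.8, -0.0, -1.3]
gripper_width: 0.0446
```

>>> {"api": "arm_command", "payload": {"moves": [[[36,0,0,-0.2,0],[36,0,0,-0.2,0],[36,0,0,-0.2,0],[36,0,0,0,0]]]}}

```text
time: 7.88
tcp_pos: [0.5376, 0.1779, 0.0971]
eef_rot: [0.108, 0.994, 0.0, 0.001]
contact_force: [-0.6, 0.4, -0.8]
gripper_width: 0.0446
```

```bash
python3 - <<'E'
from h import *
st()
a=snap('side')[240:360,270:430];b=snap('scene')[150:250,260:420]
c=np.vstack([cv2.resize(a,(400,300)),cv2.resize(b,(400,250))]);save(c,'s1.png')
E
```

```text
t 7.88 tcp [0.5376 0.1779 0.0971] F [-0.6   0.44 -0.77] w 0.0446
```

View pics/s1.png

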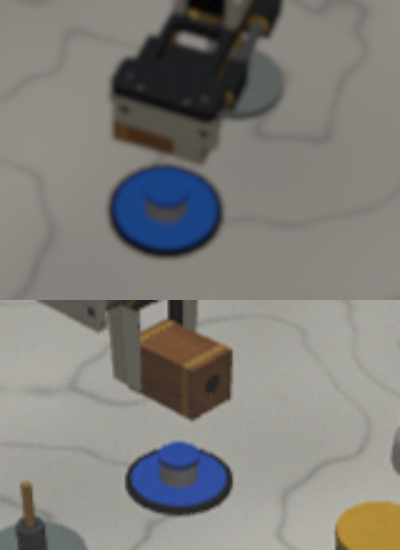

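```bash
cat >> h.py <<'E'
def tip(f=None):
    s,r=st()
    for c in('scene','wrist'):
        im=snap(c)
        if f: save(im,f+c+'.png')
        for d in nets.cut_out('block_a',c)[:2]:
            m=np.array(d['region']);ys,xs=np.nonzero(m)
            if len(xs): print(c,round(d['score'],2),m.sum(),xs.min(),xs.max(),ys.min(),ys.max(),'rect',[np.round(q,1) for q in cv2.minAreaRect(np.c_[xs,ys].astype(np.float32))])
E
python3 -c "
from h import *
tip('t0')"
```

```text
t 7.97 tcp [0.5372 0.1778 0.096 ] F [-0.46 -0.19 -0.47] w 0.0444
scene 0.85 1142 315 352 159 198 rect [array([332.5, 178.5]), array([42.5, 32.6]), np.float64(26.6)]
scene 0.78 1966 135 185 318 382 rect [array([161.2, 349.4]), array([58.5, 35.6]), np.float64(68.9)]
wrist 0.74 11823 262 374 273 425 rect [array([318.9, 349.7]), array([151.2, 112.1]), np.float64(88.5)]
```

>>> {"api": "arm_command", "payload": {"moves": [[[36,0,0,-1,0],[36,0,0,-1,0],[36,0,0,1,0],[36,0,0,-1,0],[36,0,0,-1,0]]]}}

```text
time: 8.8
tcp_pos: [0.5367, 0.1777, 0.2461]
eef_rot: [0.107, 0.994, -0.0, -0.001]
contact_force: [0.3, 0.6, -0.5]
gripper_width: 0.0437
```

>>> {"api": "arm_command", "payload": {"moves": [[[36,0,0,1,0],[36,0,0,-1,0],[36,0,0,1,0],[36,0,0,-1,0],[36,0,0,0,0]]]}}

```text
time: 9.43
tcp_pos: [0.538, 0.178, 0.2492]
eef_rot: [0.108, 0.994, 0.001, 0.002]
contact_force: [0.4, 0.1, -0.9]
gripper_width: 0.0441
```

```bash
python3 -c "
from h import *
tip('t1')"
```

```text
t 9.43 tcp [0.538  0.178  0.2492] F [ 0.41  0.15 -0.91] w 0.0441
scene 0.9 1972 136 185 318 382 rect [array([160.2, 349.6]), array([58.2, 36. ]), np.float64(67.0)]
scene 0.78 1332 304 349 87 138 rect [array([325.7, 112. ]), array([44.4, 35.2]), np.float64(60.8)]
wrist 0.85 1410 0 35 270 321 rect [array([ 17.5, 295.5]), array([51., 35.]), np.float64(90.0)]
wrist 0.68 10620 268 370 246 354 rect [array([319., 300.]), array([102., 108.]), np.float64(-0.0)]
```

```bash
python3 - <<'E'
import cv2,numpy as np
a=cv2.imread('pics/t1scene.png')[60:170,260:400];b=cv2.imread('pics/t1wrist.png')
cv2.imwrite('pics/c1.png',np.hstack([cv2.resize(a,(480,377)),cv2.resize(b[150:440,180:460],(364,377))])[:, :800])
E
```

```text
(no output)
```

View pics/c1.png

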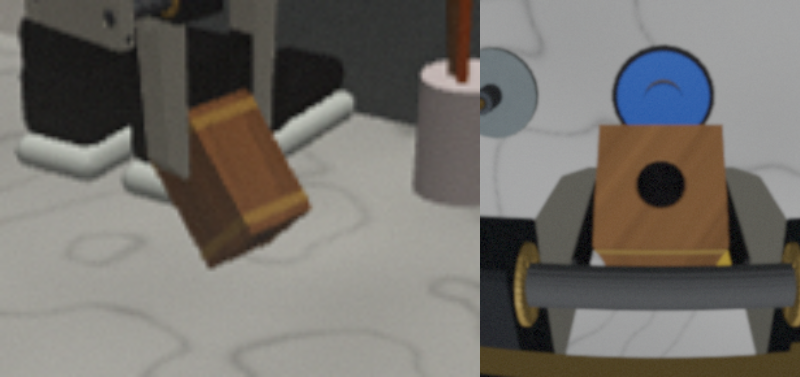

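>>> {"api": "arm_command", "payload": {"moves": [[[36,0,0,1,0],[36,0,0,-1,0],[36,0,0,1,0],[36,0,0,-1,0],[36,0,0,1,0]]]}}

```text
time: 10.25
tcp_pos: [0.5394, 0.1784, 0.2013]
eef_rot: [0.108, 0.994, 0.002, 0.004]
contact_force: [0.7, 1.0, -0.8]
gripper_width: 0.0437
```

>>> {"api": "arm_command", "payload": {"moves": [[[36,0,0,-1,0],[36,0,0,1,0],[36,0,0,-1,0],[36,0,0,1,0],[36,0,0,0,0]]]}}

```text
time: 10.88
tcp_pos: [0.5358, 0.1774, 0.1925]
eef_rot: [0.108, 0.994, -0.001, -0.003]
contact_force: [-0.0, 0.7, -1.5]
gripper_width: 0.0439
```

```bash
python3 -c "
from h import *
tip('t2')"
```

```text
t 10.88 tcp [0.5358 0.1774 0.1925] F [-0.05  0.68 -1.55] w 0.0439
scene 0.66 2036 136 186 317 382 rect [array([160.8, 348.9]), array([58.7, 36. ]), np.float64(68.2)]
scene 0.65 1176 306 345 119 165 rect [array([323.7, 141.6]), array([39.8, 34.3]), np.float64(67.8)]
wrist 0.75 491 0 15 284 325 rect [array([  7.5, 304.5]), array([41., 15.]), np.float64(90.0)]
wrist 0.71 10648 267 369 243 352 rect [array([318.6, 297.4]), array([102. , 108.2]), np.float64(0.8)]
```

```bash
cat >> h.py <<'E'
def model(th,V,K,tcp,r,al=-.028,up=.003):
    # block frame: e=axis pointing B(horizontal dir = -tool x), tilt th down
    e=-r[:,0]*np.cos(th)+r[:,2]*np.sin(th); n=r[:,1]; u=np.cross(e,n); 
    if th<1e-9+np.pi/4 and u[2]<0:u=-u
    u=-r[:,2]*np.cos(th)-r[:,0]*np.sin(th)   # original top
    p=tcp-r[:,2]*.019
    c=p-e*al-u*up
    out={}
    def pr(q):
        x=np.linalg.inv(V)@np.r_[q,1];x=x[:3];t=np.arctan2(np.hypot(x[0],x[1]),x[2]);a=x[:2]/np.hypot(x[0],x[1])*t*K[0,0];return a+K[:2,2]
    A=c-e*.035
    return c,dict(Atop=pr(A+u*.022),Abot=pr(A-u*.022),Actr=pr(A),Btop=pr(A+e*.07+u*.022))
E
python3 - <<'E'
from h import *
s,r=st();cal=eyes.get_calibration('wrist');K=np.array(cal['K']);V=np.linalg.inv(np.array(cal['view']))
for d in(50,60,70,80,90):
    c,o=model(np.radians(d),V,K,s['tcp_pos'],r);print(d,{k:v.round(0) for k,v in o.items()})
for f in('t1wrist','t2wrist'):
    g=cv2.imread(f'pics/{f}.png');b=g[:,:,0].astype(int)+g[:,:,1]+g[:,:,2]
    m=(b[230:350,290:350]<75);ys,xs=np.nonzero(m);print(f,m.sum(),xs.mean()+290,ys.mean()+230,ys.min()+230,ys.max()+230,xs.min()+290,xs.max()+290)
    print(g[236:360:3,345].tolist())
E
```

```text
t 11.07 tcp [0.5376 0.1779 0.1974] F [-0.76 -0.12 -0.03] w 0.044
50 {'Atop': array([321., 352.]), 'Abot': array([321., 254.]), 'Actr': array([321., 301.]), 'Btop': array([320., 364.])}
60 {'Atop': array([321., 355.]), 'Abot': array([321., 254.]), 'Actr': array([321., 304.]), 'Btop': array([320., 347.])}
70 {'Atop': array([321., 357.]), 'Abot': array([321., 255.]), 'Actr': array([321., 307.]), 'Btop': array([320., 328.])}
80 {'Atop': array([321., 357.]), 'Abot': array([321., 259.]), 'Actr': array([321., 310.]), 'Btop': array([320., 310.])}
90 {'Atop': array([321., 356.]), 'Abot': array([321., 265.]), 'Actr': array([321., 313.]), 'Btop': array([320., 292.])}
t1wrist 839 318.67938021454114 291.4374255065554 276 307 302 336
[[169, 97, 49], [168, 97, 50], [170, 98, 51], [141, 93, 83], [55, 88, 123], [53, 87, 123], [52, 85, 120], [48, 80, 114], [52, 82, 116], [48, 80, 115], [55, 84, 118], [50, 82, 119], [52, 85, 121], [51, 82, 120], [53, 85, 121], [55, 86, 120], [51, 82, 117], [55, 87, 121], [54, 86, 120], [50, 84, 119], [56, 87, 121], [58, 90, 122], [52, 82, 120], [57, 88, 124], [53, 84, 
[... 256 characters left out ...]
]]
t2wrist 777 318.76576576576576 290.7142857142857 275 308 302 336
[[170, 97, 50], [168, 93, 49], [166, 96, 57], [80, 93, 124], [59, 92, 129], [56, 91, 126], [56, 89, 124], [53, 86, 120], [54, 83, 119], [55, 87, 121], [55, 87, 123], [57, 91, 128], [61, 91, 127], [58, 91, 130], [55, 89, 126], [54, 85, 123], [54, 86, 122], [52, 85, 124], [55, 86, 125], [57, 89, 125], [57, 89, 124], [56, 90, 126], [59, 90, 127], [57, 90, 126], [57, 90, 126], [57, 86, 126], [60, 91, 127], [60, 92, 128], [56, 87, 127], [59, 92, 129], [56, 89, 128], [61, 92, 130], [61, 94, 130], [57, 91, 127], [56, 88, 124], [53, 88, 122], [52, 87, 115], [45, 73, 103], [103, 122, 136], [155, 154, 154], [50, 47, 47], [48, 47, 46]]
```

>>> {"api": "arm_command", "payload": {"moves": [[[36,0.9,0,0,0],[36,0.9,0,0.5,0],[36,0.9,0,0.8,0],[36,0,0,0.8,0],[36,0,0,0.7,0]]]}}

```text
time: 11.7
tcp_pos: [0.4055, 0.2071, 0.0564]
eef_rot: [0.107, 0.994, 0.001, 0.001]
contact_force: [0.8, 0.1, -0.9]
gripper_width: 0.0444
```

>>> {"api": "arm_command", "payload": {"moves": [[[36,0,0,0.15,0],[36,0,0,0.1,0],[36,-0.15,0,0.02,0],[36,-0.15,0,0,0],[36,-0.15,0,0,0]]]}}

```text
time: 12.32
tcp_pos: [0.4282, 0.2018, 0.043]
eef_rot: [0.108, 0.994, 0.0, 0.0]
contact_force: [-0.3, -0.2, 0.6]
gripper_width: 0.0434
```

>>> {"api": "arm_command", "payload": {"moves": [[[36,-0.15,0,0,0],[36,-0.15,0,0,0],[36,-0.15,0,0,0],[36,-0.15,0,0,0],[36,0,0,0,0]]]}}

```text
time: 12.95
tcp_pos: [0.4571, 0.1953, 0.0426]
eef_rot: [0.108, 0.994, -0.0, 0.0]
contact_force: [0.7, -0.6, 0.0]
gripper_width: 0.0441
```

```bash
python3 - <<'E'
from h import *
tip('t3')
s,r=st();cal=eyes.get_calibration('wrist');K=np.array(cal['K']);V=np.linalg.inv(np.array(cal['view']))
for d in(50,60,70,80,90):
    c,o=model(np.radians(d),V,K,s['tcp_pos'],r);print(d,{k:v.round(0) for k,v in o.items()})
a=cv2.imread('pics/t3scene.png')[120:260,200:400];b=cv2.imread('pics/t3wrist.png')
cv2.imwrite('pics/c3.png',np.hstack([cv2.resize(a,(400,280)),cv2.resize(b[150:440,180:460],(400,280))]))
E
```

```text
t 12.95 tcp [0.4571 0.1953 0.0426] F [ 0.67 -0.65  0.04] w 0.0441
scene 0.86 837 283 312 169 208 rect [array([296.4, 188.4]), array([39.4, 28.4]), np.float64(78.7)]
scene 0.81 1967 136 185 318 382 rect [array([161.3, 349.3]), array([58.2, 35.7]), np.float64(69.4)]
wrist 0.71 11648 264 373 247 355 rect [array([318.5, 301. ]), array([108., 109.]), np.float64(90.0)]
t 13.15 tcp [0.4565 0.1955 0.0426] F [0.7  0.18 0.19] w 0.0439
50 {'Atop': array([321., 352.]), 'Abot': array([321., 254.]), 'Actr': array([321., 301.]), 'Btop': array([320., 364.])}
60 {'Atop': array([321., 355.]), 'Abot': array([321., 254.]), 'Actr': array([321., 304.]), 'Btop': array([320., 347.])}
70 {'Atop': array([321., 357.]), 'Abot': array([321., 255.]), 'Actr': array([321., 307.]), 'Btop': array([320., 328.])}
80 {'Atop': array([321., 357.]), 'Abot': array([321., 259.]), 'Actr': array([321., 310.]), 'Btop': array([320., 310.])}
90 {'Atop': array([321., 356.]), 'Abot': array([321., 265.]), 'Actr': array([321., 313.]), 'Btop': array([320., 292.])}
```

View pics/c3.png

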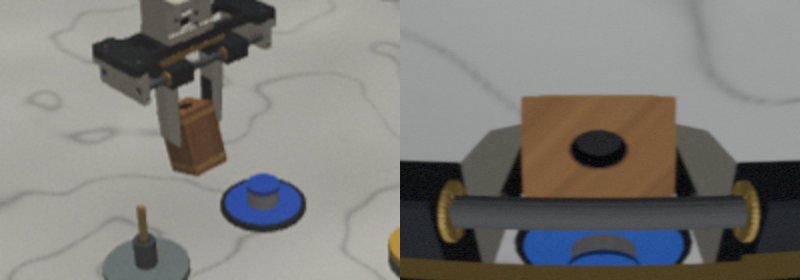

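>>> {"api": "arm_command", "payload": {"moves": [[[36,0,0,0.1,0],[36,0,0,0.06,0],[60,0,0,0,0],[60,0,0,0,0],[60,0,0,0,0]]]}}

```text
time: 13.78
tcp_pos: [0.4566, 0.1955, 0.0346]
eef_rot: [0.108, 0.994, 0.0, -0.0]
contact_force: [-0.7, 0.2, 0.0]
gripper_width: 0.0598
```

```bash
python3 - <<'E'
from h import *
V=np.linalg.inv(np.array(eyes.get_calibration('wrist')['view']))
tip('t4')
g=cv2.imread('pics/t4wrist.png');b=g.astype(int).sum(2)
m=(b[230:400,280:360]<75);n,l,S,C=cv2.connectedComponentsWithStats(m.astype(np.uint8))
for i in range(1,n):
    if S[i,4]>100:u,v=C[i]+[280,230];print(S[i],u,v,wz(u,v,.07,V))
for p in((262,247),(374,247)):print(wz(*p,.07,V))
E
```

```text
t 13.78 tcp [0.4566 0.1955 0.0346] F [-0.67  0.23  0.01] w 0.0598
scene 0.65 919 286 313 172 211 rect [array([299.5, 191.5]), array([39., 27.]), np.float64(90.0)]
scene 0.61 2018 136 185 317 383 rect [array([161.2, 349.7]), array([61.2, 36. ]), np.float64(70.3)]
wrist 0.8 10729 263 374 253 394 rect [array([318.5, 323.5]), array([141., 111.]), np.float64(90.0)]
[ 21 109  36  17 434] 318.7465437788018 347.8847926267281 [0.464812   0.19271458 0.07      ]
[0.41729221 0.18150771 0.07      ]
[0.42623388 0.22223677 0.07      ]
```

```bash
python3 - <<'E'
from h import *
g=cv2.imread('pics/t4wrist.png');b=g.astype(int).sum(2)
print([(y,int(b[y,316:322].mean())) for y in range(245,400,4)])
for y in(253,270,290,300,310,320,330,340,348):print(y,wz(318.6,y,.07)[:2].round(4),end=' ')
a=cv2.imread('pics/t4scene.png')[140:260,230:370]
cv2.imwrite('pics/c4.png',np.hstack([cv2.resize(a,(400,343)),cv2.resize(g[200:440,180:460],(400,343))]))
E
```

```text
[(245, 467), (249, 467), (253, 273), (257, 196), (261, 144), (265, 149), (269, 149), (273, 145), (277, 145), (281, 148), (285, 143), (289, 145), (293, 149), (297, 165), (301, 188), (305, 144), (309, 249), (313, 277), (317, 271), (321, 270), (325, 270), (329, 272), (333, 279), (337, 221), (341, 43), (345, 31), (349, 41), (353, 33), (357, 107), (361, 165), (365, 179), (369, 202), (373, 221), (377, 235), (381, 242), (385, 233), (389, 255), (393, 283), (397, 277)]
253 [0.4242 0.2016] 270 [0.4308 0.2001] 290 [0.4389 0.1983] 300 [0.4431 0.1974] 310 [0.4474 0.1965] 320 [0.4518 0.1955] 330 [0.4564 0.1945] 340 [0.4611 0.1935] 348 [0.465  0.1926]
```

View pics/c4.png

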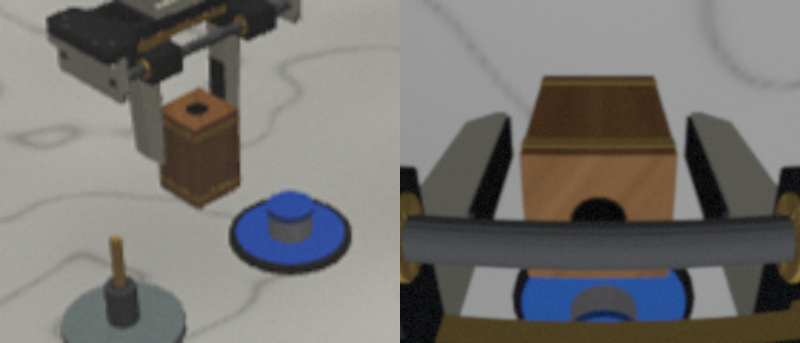

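>>> {"api": "arm_command", "payload": {"moves": [[[60,-0.24,0,0,0],[60,0,0,0.33,0],[36,0,0,0,0],[36,0,0,0,0],[36,0,0,0,0]]], "newtons": 20}}

```text
time: 14.6
tcp_pos: [0.4684, 0.1929, 0.0183]
eef_rot: [0.107, 0.994, 0.0, 0.0]
contact_force: [-0.1, 0.3, -1.2]
gripper_width: 0.0436
```

>>> {"api": "arm_command", "payload": {"moves": [[[36,0,0,0,0],[36,0,0,-0.9,0],[36,0,0,-0.9,0],[36,0,0,-0.9,0],[36,0,0,0,0]]]}}

```text
time: 15.22
tcp_pos: [0.4697, 0.1934, 0.157]
eef_rot: [0.107, 0.994, 0.001, 0.003]
contact_force: [-0.3, -0.8, -0.9]
gripper_width: 0.0438
```

>>> {"api": "arm_command", "payload": {"moves": [[[36,-0.84,-0.75,0,0],[36,-0.84,-0.75,0,0],[36,-0.84,-0.75,0,0],[36,-0.84,-0.75,0,0],[36,0,0,0,0]]]}}

```text
time: 15.85
tcp_pos: [0.6013, 0.0077, 0.1513]
eef_rot: [0.109, 0.994, -0.0, -0.001]
contact_force: [-0.8, 1.4, -0.6]
gripper_width: 0.0438
```

```bash
python3 - <<'E'
from h import *
s,r=st();print(r.round(3))
V=np.linalg.inv(np.array(eyes.get_calibration('wrist')['view']))
im=snap('wrist');save(im,'w5.png')
for t in('stand','pin_top'):
    for d in nets.spot_in(t,'wrist')[:1]:print(t,round(d['score'],2),(V@np.r_[d['point'],1])[:3].round(4))
    for d in nets.cut_out(t,'wrist')[:1]:
        m=np.array(d['region']);ys,xs=np.nonzero(m);print(m.sum(),xs.min(),xs.max(),ys.min(),ys.max())
np.save('V5.npy',V)
m=nets.cut_out('block_a','wrist')
for d in m[:2]:
    ys,xs=np.nonzero(np.array(d['region']));print(d['score'],xs.min(),xs.max(),ys.min(),ys.max())
E
```

```text
t 15.85 tcp [0.6013 0.0077 0.1513] F [-0.8   1.43 -0.59] w 0.0438
[[-0.976  0.217 -0.002]
 [ 0.217  0.976 -0.   ]
 [ 0.002 -0.001 -1.   ]]
stand 0.81 [0.528  0.0285 0.0105]
7879 270 371 84 182
0.97 255 383 241 399
```

View pics/w5.png

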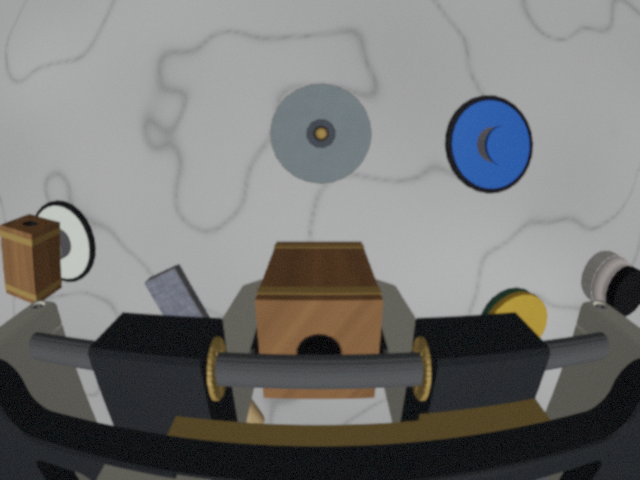

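```bash
python3 - <<'E'
from h import *
V=np.load('V5.npy');s,r=st();t=np.array(s['tcp_pos'])
g=cv2.imread('pics/w5.png').astype(int)
sub=g[110:156,298:344];ye=(sub[:,:,2]-sub[:,:,0])>40;ys,xs=np.nonzero(ye);u,v=xs.mean()+298,ys.mean()+110;print('pin px',u,v,len(xs))
p=wz(u,v,.078,V);print('pin',p,'sleeve/foot',wz(320.5,133,.01,V))
def loc(q):return (r.T@(q-t)).round(4)
print('pin in tool',loc(p))
b0,b1=wz(275,243,.133,V),wz(369,243,.133,V);print('bottom near edge tool',loc(b0),loc(b1))
q0,q1=wz(258,296,.203,V),wz(381,296,.203,V);print('top near edge',loc(q0),loc(q1))
m0=wz(319.5,335,.203,V);print('mouth near rim',loc(m0))
E
```

```text
t 16.15 tcp [0.6    0.0114 0.1532] F [-0.23 -0.63 -0.58] w 0.0442
pin px 320.81188118811883 133.02970297029702 101
pin [0.52643577 0.0247728  0.078     ] sleeve/foot [0.52647862 0.02485967 0.01      ]
pin in tool [ 0.0747 -0.0026  0.0751]
bottom near edge tool [ 0.0186 -0.027   0.0202] [0.0183 0.0221 0.0202]
top near edge [ 0.0209 -0.025  -0.0498] [ 0.0207  0.0172 -0.0498]
mouth near rim [ 0.0055 -0.004  -0.0498]
```

>>> {"api": "arm_command", "payload": {"moves": [[[36,0.75,-0.025,0,0],[36,0.75,-0.025,0,0],[36,0,0,0,0],[36,0,0,0.56,0],[36,0,0,0.56,0]]]}}

```text
time: 16.77
tcp_pos: [0.5271, 0.0245, 0.0969]
eef_rot: [0.107, 0.994, 0.0, 0.001]
contact_force: [1.4, 0.5, -0.7]
gripper_width: 0.044
```

>>> {"api": "arm_command", "payload": {"moves": [[[36,0,0,0,0],[36,0,0,0,0]]]}}

```text
time: 17.02
tcp_pos: [0.5272, 0.0243, 0.0983]
eef_rot: [0.107, 0.994, 0.0, 0.001]
contact_force: [-0.8, -0.8, -0.7]
gripper_width: 0.0438
```

```bash
cat >>h.py <<'E'
def force(n=4):
    F=[]
    for _ in range(n): snap('side');s=read_state();F.append(s['contact_force'])
    print('F',np.mean(F,0).round(2),np.std(F,0).round(2),'tcp',np.round(s['tcp_pos'],4),'t',s['time'])
E
python3 -c "
from h import *
force()"
```

```text
F [-0.43  0.61 -0.95] [0.7  0.23 0.27] tcp [0.5271 0.0241 0.0982] t 17.225
```

>>> {"api": "arm_command", "payload": {"moves": [[[36,0,0,0.06,0],[36,0,0,0.06,0],[36,0,0,0.06,0],[36,0,0,0,0],[36,0,0,0,0]]]}}

```text
time: 17.85
tcp_pos: [0.5267, 0.024, 0.0883]
eef_rot: [0.108, 0.994, 0.0, 0.0]
contact_force: [-0.1, -0.4, 1.3]
gripper_width: 0.044
```

```bash
python3 -c "
from h import *
force()"
```

```text
F [ 0.13 -0.25  1.03] [0.2  0.46 0.43] tcp [0.5267 0.024  0.0883] t 18.05
```

>>> {"api": "arm_command", "payload": {"moves": [[[36,0,0,0.06,0],[36,0,0,0,0],[36,0,0,0,0]]]}}

```text
time: 18.42
tcp_pos: [0.5267, 0.024, 0.0852]
eef_rot: [0.108, 0.994, 0.0, 0.0]
contact_force: [0.3, 0.5, 2.2]
gripper_width: 0.0439
```

```bash
python3 -c "
from h import *
force(6)
im=snap('scene');save(im,'p1.png')
cv2.imwrite('pics/p1c.png',cv2.resize(im[180:290,220:330][:,:,::-1],(550,550),interpolation=2))
a=snap('side');save(a,'p1s.png')
"
```

```text
F [ 0.17 -0.02  1.89] [0.25 0.65 0.77] tcp [0.5267 0.0241 0.0852] t 18.725
```

>>> {"api": "arm_command", "payload": {"moves": [[[36,0,0,-0.166,0],[36,0,0,0,0],[36,0,0,0,0]]]}}

```text
time: 19.2
tcp_pos: [0.5265, 0.024, 0.0934]
eef_rot: [0.107, 0.994, -0.0, -0.0]
contact_force: [0.0, 0.4, -0.8]
gripper_width: 0.0439
```

```bash
python3 -c "
from h import *
force(6)"
```

```text
F [-0.04 -0.12 -0.93] [0.67 0.69 0.18] tcp [0.5266 0.0241 0.0933] t 19.5
```

>>> {"api": "arm_command", "payload": {"moves": [[[36,0,0,-0.5,0],[36,0,0,-0.5,0],[36,0,0,-0.5,0],[36,0,0,-0.3,0],[36,0,0,0,0]]]}}

```text
time: 20.12
tcp_pos: [0.527, 0.0241, 0.1841]
eef_rot: [0.107, 0.994, 0.0, 0.001]
contact_force: [-0.5, -0.4, -0.7]
gripper_width: 0.0437
```

>>> {"api": "arm_command", "payload": {"moves": [[[36,0,0,0,0],[36,0,0,0,0],[36,0,0,0,0],[36,0,0,0,0]]]}}

```text
time: 20.62
tcp_pos: [0.5266, 0.024, 0.1832]
eef_rot: [0.108, 0.994, -0.0, -0.0]
contact_force: [-0.5, -0.6, -0.6]
gripper_width: 0.0441
```

```bash
python3 - <<'E'
from h import *
force(3)
a=snap('scene');b=snap('wrist');p=cv2.imread('pics/p1c.png')[:,:,::-1]
save(np.hstack([cv2.resize(p,(266,300)),cv2.resize(a[90:290,200:360],(266,300)),cv2.resize(b[150:440,180:460],(266,300))]),'end.png')
E
```

```text
F [ 0.3 -0.1 -0.8] [0.17 0.38 0.43] tcp [0.5267 0.024  0.1834] t 20.775
```

View pics/end.png

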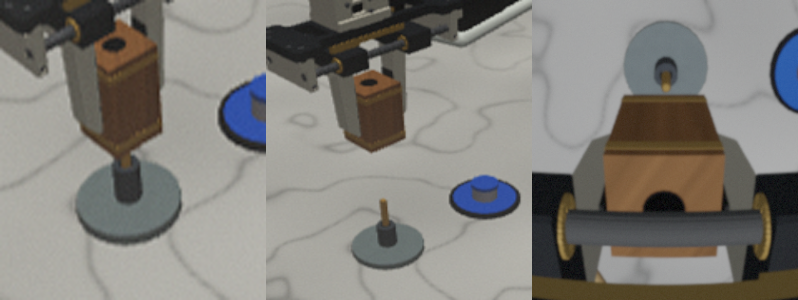

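```bash
python3 -c "
from h import *
print(order.close_job());st()"
```

```text
the job is handed in; nothing more can be done
None
the job is handed in; nothing more can be done
```

The block from the blue rest is held upright and still over the test stand. Its deep bore faces up and its centre is about 20 cm above the counter. I handed the job in at about 20.8 s; no verdict is reported.

- **Getting it upright:** The hand can't tilt, so I gripped one end lightly and shook it until the block swung down. I then stood it on the counter and took it again at its middle with 20 N.
- **Feeling the ends:** There was no contact with the lower end at 75 mm, where a pin on the rim would already press. The push was about 2.0 N at 70 mm and 2.8 N at 67 mm, so the pin was down about 6 mm. That fits the 5 mm recess at the bottom, where the pin starts to give at 73 mm, so the bore is the upper end and I didn't need to turn the block over.
- **Last checks:** The final pictures show the block upright in the fingers and the pin free. The grip is 44 mm wide and the pose steady. I never touched the other block, tin, brush or jar. I last saw the other block on the white rest in the overhead picture taken before the press.
- **Disagreement with the task:** The block first lay along x (about -12°), not near the y direction as the task says. I followed the pictures.

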